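# Pack out the gel cassette clamp with spacers and hold it tight

## Task

The gap in the clamping stand, between its sliding pressure plate and the glass gel cassette, is too wide for the plate to close with the one spacer in it: take more spacers one at a time from the spacer rack and stand them upright in the gap, side by side, until the plate, pushed by its post, presses the stack firmly against the cassette before it runs into its own end stop. The plate springs back when let go, so finish while still holding it pushed against the stack, firmly but without crushing the glass; leave the spacers you do not need in the rack and do not shove the other things on the bench about.

Things in the scene. Friction and masses are not known exactly. Their poses are not given: they have to be found in the camera images.
- stand: Fixed clamping stand, aluminium base 190 x 104 mm. Origin under the base on its centre line; +x = clamping direction (from plate to cassette), z up. Spacers stand on the base's top, 12 mm above the origin, between two guide strips 10 mm high, 76 mm apart inside. A fixed bearing block 45 mm high stands behind the plate at x = -103 to -89 mm.
- plate (a joint): Travel in m of the grey pressure plate (16 mm thick, 70 mm wide, top 71 mm over the bench) along the stand's +x: 0 = fully back, held by a spring (2 N, rising to 4 N), 0.034 = end stop. Front face at stand x = -40 mm + travel. If a push carries it to 0.034 the stack is too thin: add a spacer. Firm resistance before that is the stack closing: then 10 to 20 N holds it.
- post (a point): Middle of the round upright steel post on top of the pressure plate, diameter 24 mm, 40 mm high (about 20 mm above the plate's top, 92 mm above the bench). Grip it from above, or push it along the stand's +x. It rides with the plate, 8 mm behind the plate's front face.
- stop: Fixed back stop with a glass gel cassette (12 mm thick) on its front. Origin at the foot of the cassette's front face on the base's top, on the centre line; x as the stand's. 60 mm high, as a spacer's shoulders. The gap from this face to the plate fully back varies from 50 to 72 mm: one spacer stands in it already, one or two more are needed; leave 15 mm or more unfilled.
- rack: Fixed white spacer rack, 122 x 94 mm, with four slots 20 mm wide and 26 mm apart along its x. Origin under its centre. The slot floor is 6 mm above the origin; dividers are 32 mm and side walls 40 mm high.
- spacer1: Loose grey plastic spacer, one of four alike, 90 g: plate 14 mm thick (x), 70 mm wide (y), 60 mm high, with a lifting tab 30 mm wide (y), 14 mm thick, 35 mm high on the middle of its top edge. Origin at the centre of its underside, z up. Starts in slot 1 of the rack, counted along its +x. Grip the tab across its 30 mm, tool centre 83 mm above the origin (clears the shoulders).
- spacer2: Loose grey plastic spacer, one of four alike, 90 g: plate 14 mm thick (x), 70 mm wide (y), 60 mm high, with a lifting tab 30 mm wide (y), 14 mm thick, 35 mm high on the middle of its top edge. Origin at the centre of its underside, z up. Starts in slot 2 of the rack, counted along its +x. Grip the tab across its 30 mm, tool centre 83 mm above the origin (clears the shoulders).
- spacer3: Loose grey plastic spacer, one of four alike, 90 g: plate 14 mm thick (x), 70 mm wide (y), 60 mm high, with a lifting tab 30 mm wide (y), 14 mm thick, 35 mm high on the middle of its top edge. Origin at the centre of its underside, z up. Starts in slot 3 of the rack, counted along its +x. Grip the tab across its 30 mm, tool centre 83 mm above the origin (clears the shoulders).
- spacer4: Loose grey plastic spacer, one of four alike, 90 g: plate 14 mm thick (x), 70 mm wide (y), 60 mm high, with a lifting tab 30 mm wide (y), 14 mm thick, 35 mm high on the middle of its top edge. Origin at the centre of its underside, z up. Starts in the gap, close to the cassette. Grip the tab across its 30 mm, tool centre 83 mm above the origin (clears the shoulders).
- timer_box: Bystander: white digital timer, 68 x 62 x 18 mm, loose on the bench.
- tape: Bystander: roll of masking tape, 85 mm across, 19 mm high, loose on the bench.
- bottle_amber: Bystander: amber glass bottle, 48 mm across, 95 mm high, loose on the bench.
Mind the look-alikes: they are no part of the job. Leave any red look-alike of the spacer4 alone.

How it is judged:
By the outcome, as a careful person would: the job done as asked, in the order asked, and still so for the second after the job is handed in, while the arm keeps its last pose, push and grip.
It also fails if it takes over 72 s, if anything falls off the work surface, if the arm or the gripper's body presses on something with over 40 N, if the wrist force passes 120 N, or if a joint passes its speed limit or range.

## Robot

A 7-joint arm with a two-finger parallel gripper is mounted at the origin on a cart in front of the work surface, level with it; the furniture and walls round the work are solid. World frame = base frame: x ahead of the robot, y to its left, z up, the work surface at z = 0. Lengths are in m, angles in rad, forces in N, time in s.
With the tool pointing down it reaches from about 0.425 to 0.925 m from the base axis. Payload 6.8 kg.
Tool frame: the origin (TCP) lies between the finger pads, 19 mm behind the fingertips; this is the grasp point; z points along the fingers, y is the line along which they close (so a half turn about z gives the same grasp; the last joint's range is limited). The gripper opens to 85 mm and grips with 20 to 120 N. Pads are 22 mm wide; open, the fingers measure 114 mm over their backs; the gripper's body (76 mm by 85 mm) begins 54 mm behind the grasp point. The pads swing forward as they close: fully open they stand 13 mm farther back than shut.
Start: joints at [1, 0.477, 0.022, 1.555, -0.011, 1.109, -0.083], TCP at [0.301, -0.604, 0.25] pointing down, gripper open.
Joint ranges: [-2.96, 2.96], [-0.34, 2.1], [-1.41, 1.46], [0.24, 2.44], [-1.37, 4.51], [0.17, 1.92], [-2.96, 2.96]. Speed limits (rad/s): [2.39, 2.39, 3.14, 3.14, 3.14, 3.14, 3.14].

## Interface

Orientations are given as a unit quaternion [w, x, y, z].
In Python, from station import bot gives the robot as it stands. The module is installed in compiled form; this text tells all that it offers.
- The arm moves only by the shell command python3 -m jog 'ROWS' [OPENING] [FORCE]. ROWS is JSON, a list of rows, each a list of 4 numbers: the shift along the tool's x, y, z in cm, then the turn about the tool's z in rad. In form: [[x, y, z, spin], ...]. A call has 1 to 20 rows; each row is the pose to reach, as a shift and turn from the pose commanded when the call began, along the tool's axes at that moment; what a row does not reach only later rows make up. A row lasts 1/12 s, in which the tool goes at most 41.7 mm and 7.16 degrees, less where a joint would pass 70% of its speed; a pose out of reach is approached as far as the arm can. A call with a gripper value outside its range is refused whole. OPENING is the closure, from -1 (fully open) to 1 (shut), set as the call begins (- or left out, the last holds). The fingers move at their own pace and stop on an object; FORCE is the grip in N (left out, the last holds). Time passes only in rows, so rows that repeat a pose let the fingers close. It gives the time, the measured TCP pose, the force, the opening and the grip force at its end, in the units of the state.
- bot.get_obs(): the state, without advancing time (a new reading comes with each control period).
- bot.read_camera(name): name is "side" or "top"; returns a dict with "pixels" (384x512x3 uint8, red, green, blue), "depth" (384x512 float32, m along the optical axis (not along the pixel's ray), 0 where there is no reading), "fovy" (degrees; the focal length in pixels is half the picture's height over the tangent of half this angle, whatever the lens; pixels are square), "cx", "cy" (the principal point, pixels), "pose" (4x4, takes a point from camera to world coordinates). Camera axes: x right, y down, z forward; pixel columns grow to the right and rows downward; lengths in m; the calibration is good to about 2 mm. A picture is of the moment at which its call begins.
- bot.hand_in(): hands the job in; it is judged then, once.
The state is a dict: "t": time; "q": joint angles; "joint_vel": joint speeds; "joint_torque": joint torques, N m; "eef_pos": TCP position; "tool_rot": TCP orientation; "contact_force": force on the tool from outside, world axes, zero at the start; "torque": the same for the moment, N m; "gripper_width": opening from 0.0 (shut) to 1.0 (fully open); "grasp_force": force on a finger pad.
Only numpy, scipy, OpenCV 4.12 (cv2) and the standard library are available. Lean on these libraries where they do the work, as an engineer would, in place of code of your own. Each camera call takes 0.05 s, during which the arm holds its last target. There are 200 camera calls.

## Working session

There is one attempt and no reset: what is moved stays moved. The work goes in short steps, Python scripts to look and compute and a shell command to move; the robot and the scene stay as the last step left them, time stands still between calls to the robot, and variables do not carry over. Pictures are saved under pics/ and viewed, at most 10 in all, crops included, and the job is handed in when it is done.

```bash
mkdir -p pics; cat > h.py <<'E'
import numpy as np, cv2
from station import bot
def cam(n):
    c=bot.read_camera(n); c['f']=192/np.tan(np.radians(c['fovy'])/2); return c
def pts(c):
    v,u=np.mgrid[:384,:512]; d=c['depth']
    P=np.stack([(u-c['cx'])/c['f']*d,(v-c['cy'])/c['f']*d,d],-1)
    T=c['pose']; return P@T[:3,:3].T+T[:3,3]
E
python3 - <<'E'
from h import *
for n in('side','top'):
    c=cam(n); cv2.imwrite(f'pics/{n}0.png',c['pixels'][...,::-1]); np.savez(f'{n}0.npz',**c)
    print(n,c['f'],c['cx'],c['cy'],c['pose'].round(3).tolist(),(c['depth']>0).mean())
o=bot.get_obs(); print({k:np.round(v,3).tolist() for k,v in o.items()})
E
```

```text
side 364.5279156139882 248.95420814973596 191.53784304797415 [[0.812, -0.244, 0.53, 0.133], [-0.583, -0.353, 0.732, -0.556], [0.008, -0.903, -0.429, 0.451], [0.0, 0.0, 0.0, 1.0]] 0.9920908610026041
top 359.65778356358527 255.88363179858953 194.07457661335826 [[-0.006, -0.983, 0.181, 0.422], [-1.0, 0.005, -0.006, 0.077], [0.005, -0.181, -0.983, 0.913], [0.0, 0.0, 0.0, 1.0]] 0.9959767659505209
{'t': 0.1, 'q': [1.0, 0.478, 0.022, 1.556, -0.012, 1.109, -0.083], 'joint_vel': [-0.001, -0.001, 0.0, -0.003, -0.0, -0.0, -0.001], 'joint_torque': [0.005, -59.775, 1.614, -28.195, 0.013, 0.005, 0.0], 'eef_pos': [0.301, -0.604, 0.249], 'tool_rot': [-0.001, 0.973, 0.229, -0.0], 'contact_force': [0.924, 0.162, 0.676], 'torque': [0.029, 0.037, 0.026], 'grasp_force': 0.0, 'gripper_width': 1.0}
```

View pics/top0.png

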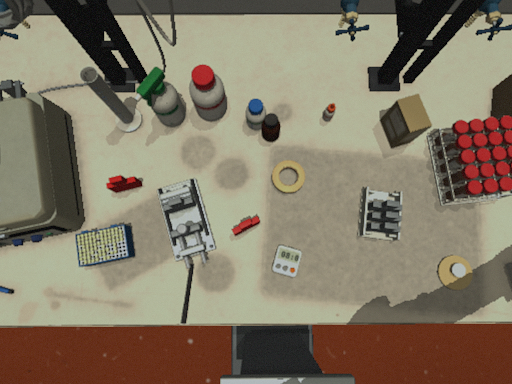

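View pics/side0.png

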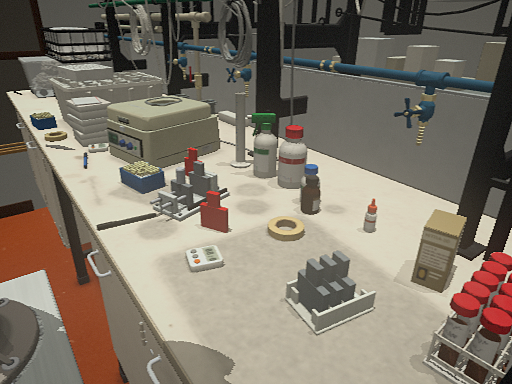

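The top view shows the stand at about (187,220) and the rack with three grey spacers at (381,213). Red look-alikes lie at (245,224) and (124,183) and are to be left alone. The grey spacer in the stand is the one in use. Next I'll enlarge and measure.

```bash
python3 - <<'E'
from h import *
c=dict(np.load('top0.npz')); im=c['pixels'][...,::-1]
a=cv2.resize(im[170:275,145:225],None,fx=5,fy=5,interpolation=2)[:525]
b=cv2.resize(im[170:275,345:415],None,fx=5,fy=5,interpolation=2)[:525]
cv2.imwrite('pics/crop0.png',np.hstack([a,b]))
P=pts(c)
np.set_printoptions(linewidth=250)
for (v0,v1,u0,u1) in ((176,268,155,220),(180,246,354,410)):
    print('z mm rows from',v0,'cols from',u0)
    for v in range(v0,v1,3): print(v,' '.join('%3d'%(1000*z) for z in P[v,u0:u1:2,2]))
E
```

```text
z mm rows from 176 cols from 155
176   1   0  -1   0   0   0   0   0   0   1   0   0   0  -4   1   1   0   0   1   1  -1   1   0   0  -3   0  -2   0   0   0   0  -1  -1
179  -1   0   0  -4   0   2   0  -1   1  -1   2   0   0   0  -1   0   1   0  21   9   8  -3   0  -1  -1   0   0   1   0   0   0  -2   0
182   2   0  -1  -2  -1   0   0   0   0  -2  -1  -3   0  11  10  11  13  13  20  18   9   2   0   0   0   1  -3  -2  -2   1   2  -1  -1
185   0   0  -2   1  -1   1   0  -5  10   9  10  12  20  19  16  23  22  17  20  20  12   6  -2   0   0   0   0   0  -2   0   0   2  -1
188   0   1   1  10  10  10  14  16  19  20  20  19  19  69  70  72  72  56  15  21  18   9   0   0   0   0   1   0  -1  -2   0   0   2
191   0   9  22  17  20  20  23  28  69  72  72  72  72  71  71  70  68  67  32  20  21  14   0  -2  -1  -1  -1  -1   0   0   0  -1   0
194  -1  12  23  70  71  71  70  72  70  71  71  73  68  69  69  67  68  70  42  14  22  12   9  -1   2  -1   0   0  -1   1  -2   0   1
197  -3  -2   8  72  72  70  70  71  71  71  69  67 106  68  73  70  70  63  55  15  20  20  10   0   0   0   0   2
[... 5033 characters left out ...]
   0
228  -1   2   5  15  32  36  34  49  64  63  66  63  66  77  88 100  99  99  99  98  99 101  66   0   0   0   0  -4
231   0  -1   5  19  34  37  29   2   9  18  22  30  36  38  43  48  52  59  62  66  67  64  64   0  -1   0   0   1
234   0  -3   5  19  35  39  20  22  29   7   6   9   5   6   4   8   5   5   3   7  19  31  38   0   1  -1   0  -1
237   1   3  -1  -1  -2   1   0   0   4   4   3   3   5   5   5   6  10  15  21  25  31  32  41   1  -2  -3  -1   0
240   2   2   0   1   0   0  -1   0   1   0  -2   0  -1  -2  -2  -1   2   1   4   1  18  26  -3   0  -1   0   0   0
243   3   0   0  -1  -3   0  -1  -1   1   0   0  -2  -2  -2   0   1  -1   1  -1   2   2   0  -1  -3  -3   2   1  -2
```

View pics/crop0.png

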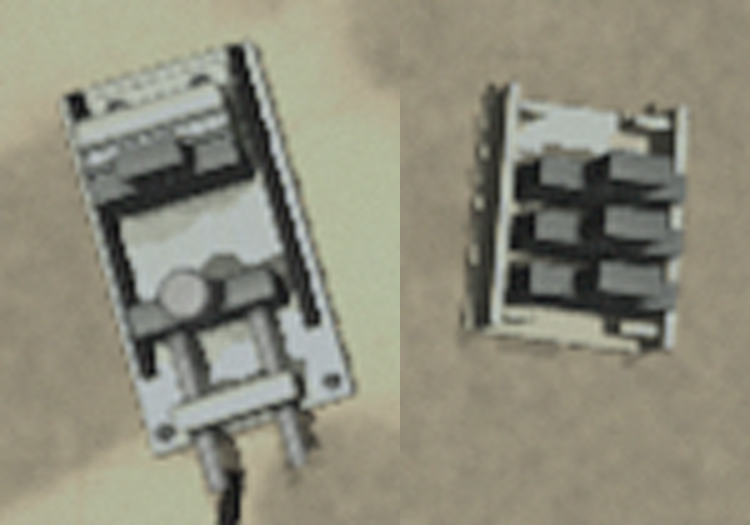

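The crop shows the stand with spacer4's tab at about (177,203), next to the cassette. The plate with its round post is at (182,229). The rack has its three spacers at rows 204, 215 and 227, with an empty slot at the far or near end. Now I'll measure from depth.

```bash
cat > meas.py <<'E'
from h import *
def tops(P,m,zl,zh,amin=12):
    M=(m&(P[...,2]>zl)&(P[...,2]<zh)).astype(np.uint8)
    n,L,s,_=cv2.connectedComponentsWithStats(M,connectivity=4)
    out=[]
    for i in range(1,n):
        if s[i,4]<amin: continue
        q=P[L==i][:,:2]*1000
        r=cv2.minAreaRect(q.astype(np.float32)); 
        b=cv2.boxPoints(r); e=max((b[1]-b[0],b[2]-b[1]),key=np.linalg.norm)
        out.append((s[i,4],q.mean(0).round(1),np.round(r[0],1),np.round(r[1],1),round(float(np.degrees(np.arctan2(e[1],e[0])))%180,1)))
    return out
def box(v0,v1,u0,u1):
    m=np.zeros((384,512),bool); m[v0:v1,u0:u1]=1; return m
E
python3 - <<'E'
from meas import *
c=dict(np.load('top0.npz')); P=pts(c)
st=box(174,275,150,220); rk=box(180,250,350,415)
print('rack tabs'); [print(*t) for t in tops(P,rk,.095,.106)]
print('rack walls'); [print(*t) for t in tops(P,rk,.0355,.043)]
print('stand spacer tab/post'); [print(*t) for t in tops(P,st,.099,.118)]
print('plate/cassette'); [print(*t) for t in tops(P,st,.065,.077)]
print('strips'); [print(*t) for t in tops(P,st,.016,.026,20)]
for t,(v0,v1,u0,u1) in {'L':(208,250,158,178),'R':(185,236,190,216)}.items():
    q=P[box(v0,v1,u0,u1)&(P[...,2]>.017)&(P[...,2]<.025)][:,:2]
    l=cv2.fitLine(q.astype(np.float32),cv2.DIST_HUBER,0,.003,.001).ravel(); print(t,len(q),l,np.degrees(np.arctan2(l[1],l[0])))
q=P[box(174,275,150,225)&(P[...,2]>.006)&(P[...,2]<.03)][:,:2]*1000
print(cv2.minAreaRect(q.astype(np.float32)))
E
```

```text
rack tabs
83 [ 547.3 -239.6] [ 547.8 -239.7] [29.1 14.1] 83.7
85 [ 521.4 -236.3] [ 521.9 -236.8] [30.1 14.3] 84.2
84 [ 496.3 -231. ] [ 496.4 -231.8] [30.4 13.7] 81.1
rack walls
130 [ 541.4 -196.3] [ 539.7 -196.3] [  7.  120.2] 172.1
36 [ 571.2 -284.7] [ 572.3 -284.9] [ 5.5 33.6] 174.8
13 [ 507.  -276.1] [ 506.9 -276.2] [ 5.7 11. ] 166.1
20 [ 477.1 -272.4] [ 477.4 -272.9] [ 5.9 14.9] 174.1
stand spacer tab/post
87 [553.9 258.1] [554.2 258.4] [14.  29.4] 107.8
96 [491.1 238.9] [491.3 240.1] [22.7 22.4] 89.8
plate/cassette
401 [569.7 262.1] [567.  263.5] [42.1 72.6] 106.3
80 [497.1 218.7] [497.1 219.4] [17.1 28.2] 105.8
55 [483.4 263.5] [484.8 262.5] [15.6 22.5] 107.1
strips
317 [572.1 238.8] [541.9 255.2] [149.6  91.9] 17.1
73 [517.4 291.6] [518.7 292. ] [60.4  8.3] 16.8
28 [467.8 275.9] [468.2 276.1] [19.6  7.6] 16.6
L 109 [0.95767325 0.28785756 0.5126024  0.29004496] 16.729733
R 190 [0.9514336  0.30785397 0.52846694 0.20698017] 17.929947
((506.495361328125, 244.692138671875), (231.44723510742188, 104.44986724853516), 17.09723663330078)
```

```bash
cat > go.py <<'E'
# usage: go.py x y z(mm) liney(deg): shift in tool axes cm + spin from present measured pose
import sys; from h import *
from scipy.spatial.transform import Rotation as R
o=bot.get_obs(); w,*v=o['tool_rot']; M=R.from_quat([*v,w]).as_matrix()
print('t',round(o['t'],2),'pos',(o['eef_pos']*1000).round(1),'yline',np.degrees(np.arctan2(M[1,1],M[0,1])).round(1),'tilt',M[:,2].round(3),'F',np.round(o['contact_force'],1),'w',round(o['gripper_width'],3),'g',round(o['grasp_force'],1))
if len(sys.argv)>1:
    x,y,z,a=map(float,sys.argv[1:5]); d=np.array([x,y,z])/1000-o['eef_pos']
    s=np.degrees(np.arctan2(M[1,1],M[0,1]))-a; s=(s+90)%180-90
    print('shift cm',(M.T@d*100).round(2),'spin',np.radians(s).round(3))
E
python3 go.py 547.6 -239.7 160 82.5
```

```text
t 0.1 pos [ 301.2 -603.5  249.1] yline -63.5 tilt [-0.001  0.001 -1.   ] F [0.9 0.2 0.7] w 1.0 g 0.0
shift cm [ 38.3  -21.54   8.94] spin 0.594
```

```bash
python3 -m jog '[[38.3,-21.5,2,0.6],[38.3,-21.5,2,0.6],[38.3,-21.5,2,0.6],[38.3,-21.5,2,0.6],[38.3,-21.5,2,0.6],[38.3,-21.5,2,0.6],[38.3,-21.5,3,0.6],[38.3,-21.5,5,0.6],[38.3,-21.5,8,0.6],[38.3,-21.5,9,0.6],[38.3,-21.5,9,0.6],[38.3,-21.5,9,0.6],[38.3,-21.5,9,0.6],[38.3,-21.5,9,0.6],[38.3,-21.5,9,0.6],[38.3,-21.5,9,0.6]]' -- ; python3 go.py 547.6 -239.7 89 82.5
```

```text
t 0.1 pos [ 301.2 -603.5  249.1] yline -63.5 tilt [-0.001  0.001 -1.   ] F [0.9 0.2 0.7] w 1.0 g 0.0
shift cm [ 38.3  -21.52  16.04] spin 0.594invalid input: not JSON, or not a number
```

```bash
python3 -m jog '[[38.3,-21.5,2,0.6],[38.3,-21.5,2,0.6],[38.3,-21.5,2,0.6],[38.3,-21.5,2,0.6],[38.3,-21.5,2,0.6],[38.3,-21.5,2,0.6],[38.3,-21.5,3,0.6],[38.3,-21.5,5,0.6],[38.3,-21.5,8,0.6],[38.3,-21.5,9,0.6],[38.3,-21.5,9,0.6],[38.3,-21.5,9,0.6],[38.3,-21.5,9,0.6],[38.3,-21.5,9,0.6],[38.3,-21.5,9,0.6],[38.3,-21.5,9,0.6]]'; python3 go.py 547.6 -239.7 89 82.5
```

```text
t: 1.43
eef_pos: [0.5476, -0.2426, 0.1608]
tool_rot: [0.001, 0.998, -0.07, 0.001]
contact_force: [-0.1, -0.5, 0.5]
gripper_width: 0.996
grasp_force: 0.0
t 1.43 pos [ 547.6 -242.6  160.8] yline -98.0 tilt [ 0.001 -0.001 -1.   ] F [-0.1 -0.5  0.5] w 0.996 g 0.0
shift cm [-0.05 -0.3   7.18] spin -0.009
```

```bash
python3 -m jog '[[0,0,2,0],[0,0,5,0],[0,0,7,0],[0,0,7,0],[0,0,7,0],[0,0,7,0]]'; python3 go.py 547.6 -239.7 89 82.5
```

```text
t: 1.93
eef_pos: [0.5488, -0.2418, 0.0915]
tool_rot: [0.0, 0.998, -0.069, 0.001]
contact_force: [-0.2, 0.9, 1.1]
gripper_width: 1.001
grasp_force: 0.0
t 1.93 pos [ 548.8 -241.8   91.5] yline -97.9 tilt [ 0.002 -0.001 -1.   ] F [-0.2  0.9  1.1] w 1.001 g 0.0
shift cm [-0.14 -0.19  0.25] spin -0.008
```

```bash
python3 -m jog '[[-0.1,-0.2,0.2,0],[-0.1,-0.2,0.2,0],[-0.1,-0.2,0.2,0]]' && python3 -m jog '[[0,0,0,0],[0,0,0,0],[0,0,0,0],[0,0,0,0],[0,0,0,0],[0,0,0,0],[0,0,0,0],[0,0,0,0]]' 1 60; python3 go.py 547.6 -239.7 250 82.5
```

```text
t: 2.18
eef_pos: [0.5479, -0.2385, 0.089]
tool_rot: [0.0, 0.998, -0.068, 0.001]
contact_force: [-0.2, 0.1, 0.0]
gripper_width: 1.003
grasp_force: 0.0
t: 2.85
eef_pos: [0.5474, -0.2387, 0.088]
tool_rot: [0.0, 0.998, -0.069, 0.0]
contact_force: [-0.4, -1.0, -0.9]
gripper_width: 0.341
grasp_force: 62.5
t 2.85 pos [ 547.4 -238.7   88. ] yline -97.9 tilt [ 0. -0. -1.] F [-0.4 -1.  -0.9] w 0.341 g 62.5
shift cm [  0.04   0.1  -16.2 ] spin -0.006
```

Gripped (opening 0.341 × 85 ≈ 29 mm). Now lift it.

```bash
python3 -m jog '[[0,0,-2,0],[0,0,-5,0],[0,0,-8,0],[0,0,-12,0],[0,0,-14,0],[0,0,-14,0],[0,0,-14,0]]'; python3 go.py 535.8 253.3 225 107.2
python3 - <<'E'
from h import *
c=cam('side'); cv2.imwrite('pics/side1.png',c['pixels'][...,::-1])
E
```

```text
t: 3.43
eef_pos: [0.5479, -0.2385, 0.229]
tool_rot: [0.0, 0.998, -0.069, 0.001]
contact_force: [-0.4, -0.5, -1.3]
gripper_width: 0.34
grasp_force: 62.4
t 3.43 pos [ 547.9 -238.5  229. ] yline -97.9 tilt [ 0.002 -0.001 -1.   ] F [-0.4 -0.5 -1.3] w 0.34 g 62.4
shift cm [ -7.92 -48.56   0.37] spin -0.437
```

View pics/side1.png

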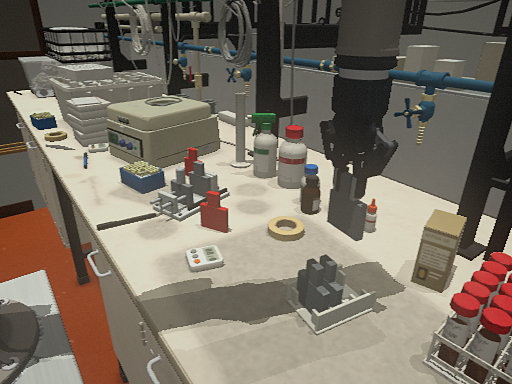

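The side view shows the spacer held upright at (346,210), with two left in the rack at (318,283). Carry it to the stand.

```bash
python3 -m jog '[[-7.9,-48.6,0.4,-0.44],[-7.9,-48.6,0.4,-0.44],[-7.9,-48.6,0.4,-0.44],[-7.9,-48.6,0.4,-0.44],[-7.9,-48.6,0.4,-0.44],[-7.9,-48.6,0.4,-0.44],[-7.9,-48.6,0.4,-0.44],[-7.9,-48.6,0.4,-0.44],[-7.9,-48.6,0.4,-0.44],[-7.9,-48.6,0.4,-0.44],[-7.9,-48.6,0.4,-0.44],[-7.9,-48.6,0.4,-0.44],[-7.9,-48.6,0.4,-0.44],[-7.9,-48.6,0.4,-0.44],[-7.9,-48.6,0.4,-0.44],[-7.9,-48.6,0.4,-0.44],[-7.9,-48.6,0.4,-0.44],[-7.9,-48.6,0.4,-0.44]]'; python3 go.py 535.8 253.3 130 107.2
python3 - <<'E'
from h import *
c=cam('top'); cv2.imwrite('pics/top1.png',cv2.resize(c['pixels'][150:290,110:260,::-1],None,fx=4,fy=4,interpolation=2)); np.savez('top1.npz',**c)
E
```

```text
t: 4.98
eef_pos: [0.5359, 0.2521, 0.2238]
tool_rot: [0.0, 0.989, 0.15, -0.0]
contact_force: [-0.5, 0.7, -2.1]
gripper_width: 0.337
grasp_force: 62.4
t 4.98 pos [535.9 252.1 223.8] yline -72.8 tilt [-0.    -0.001 -1.   ] F [-0.5  0.7 -2.1] w 0.337 g 62.4
shift cm [ 0.03 -0.12  9.38] spin 0.0
```

View pics/top1.png

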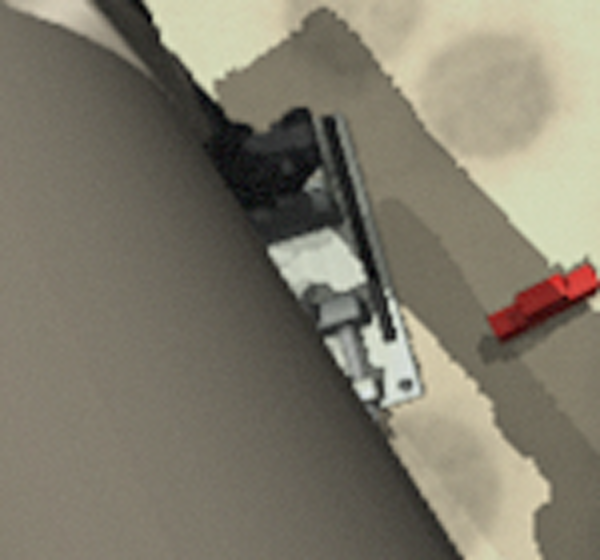

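The arm hides most of the stand from above. I'll check the held spacer's offset from depth in both views before lowering.

```bash
cat > sf.py <<'E'
from meas import *
d=np.array([.9553,.2957]); n=np.array([-.2957,.9553])
def sf(P): return np.stack([P[...,:2]@d*1000,P[...,:2]@n*1000-83.5,P[...,2]*1000],-1)
E
python3 - <<'E'
from sf import *
tcp=sf(bot.get_obs()['eef_pos']); print('tcp',tcp.round(1))
for nme in('top','side'):
    c=dict(np.load('top1.npz')) if nme=='top' else cam('side')
    S=sf(pts(c)); 
    m=(abs(S[...,0]-587)<25)&(abs(S[...,1])<45)&(S[...,2]>135)&(S[...,2]<203)
    q=S[m]; print(nme,len(q))
    if len(q)>10:
        print('pct',np.percentile(q,[1,5,25,50,75,95,99],axis=0).round(1).tolist())
        if nme=='side':
            for z in range(140,203,8):
                r=q[abs(q[:,2]-z)<4]; print(z,len(r),r.min(0).round(1),r.max(0).round(1))
E
```

```text
tcp [586.6  -0.8 223.9]
top 98
pct [[580.2, -35.4, 145.4], [580.3, -35.3, 147.3], [580.5, -32.8, 157.6], [580.9, -26.2, 171.1], [581.3, -17.6, 185.9], [588.4, -7.8, 201.4], [591.5, -5.6, 202.4]]
side 542
pct [[578.5, -36.9, 141.9], [579.2, -35.8, 144.6], [580.2, -28.2, 157.3], [581.1, -9.4, 172.9], [582.2, 11.5, 188.9], [590.6, 29.6, 200.4], [593.3, 32.8, 202.0]]
140 17 [579.8 -36.  140.7] [588.1  29.  143.6]
148 72 [578.4 -36.6 144. ] [593.2  31.5 152. ]
156 69 [576.3 -37.2 152. ] [595.1  32.7 160. ]
164 69 [578.5 -37.5 160. ] [594.5  34.6 168. ]
172 68 [578.5 -36.8 168.1] [591.8  32.8 175.9]
180 73 [577.5 -37.3 176. ] [591.7  33.1 183.9]
188 69 [578.4 -37.7 184.1] [591.   32.2 192. ]
196 73 [578.9 -36.7 192. ] [593.1  35.5 199.9]
```

```bash
python3 -m jog '[[0,-0.1,2,0],[0,-0.1,5,0],[0,-0.1,8,0],[0,-0.1,11,0],[0,-0.1,12,0],[0,-0.1,12.4,0],[0,-0.1,12.4,0],[0,-0.1,12.4,0]]'; python3 go.py 535.8 253.3 94.5 107.2
```

```text
t: 5.75
eef_pos: [0.5363, 0.2553, 0.1015]
tool_rot: [-0.0, 0.989, 0.151, 0.001]
contact_force: [-0.1, 0.3, -0.4]
gripper_width: 0.339
grasp_force: 62.3
t 5.75 pos [536.3 255.3 101.5] yline -72.7 tilt [ 0.002  0.001 -1.   ] F [-0.1  0.3 -0.4] w 0.339 g 62.3
shift cm [-0.11  0.17  0.7 ] spin 0.002
```

```bash
python3 -m jog '[[-0.1,0.15,0,0],[-0.1,0.15,0.2,0],[-0.1,0.15,0.4,0],[-0.1,0.15,0.6,0],[-0.1,0.15,0.6,0],[-0.1,0.15,0.6,0]]'; python3 go.py 535.8 253.3 94.5 107.2
```

```text
t: 6.25
eef_pos: [0.5348, 0.253, 0.094]
tool_rot: [0.0, 0.989, 0.151, -0.0]
contact_force: [0.2, 0.3, -1.9]
gripper_width: 0.338
grasp_force: 62.3
t 6.25 pos [534.8 253.   94. ] yline -72.7 tilt [-0. -0. -1.] F [ 0.2  0.3 -1.9] w 0.338 g 62.3
shift cm [ 0.11 -0.   -0.05] spin 0.003
```

```bash
python3 -m jog '[[0,0,0.1,0],[0,0,0.2,0],[0,0,0.2,0]]'; python3 go.py
```

```text
t: 6.5
eef_pos: [0.5354, 0.253, 0.0938]
tool_rot: [0.0, 0.989, 0.151, 0.001]
contact_force: [-3.7, -2.8, 14.6]
gripper_width: 0.342
grasp_force: 64.2
t 6.5 pos [535.4 253.   93.8] yline -72.7 tilt [ 0.001 -0.    -1.   ] F [-3.7 -2.8 14.6] w 0.342 g 64.2
```

```bash
python3 -m jog '[[0,0,-0.2,0],[0,0,-0.2,0],[0,0,-0.2,0],[0,0,-0.2,0],[0,0,-1,0],[0,0,-4,0],[0,0,-8,0],[0,0,-8,0]]' -0.3; python3 go.py 521.9 -236.5 200 82.5
```

```text
t: 7.17
eef_pos: [0.5383, 0.2553, 0.1794]
tool_rot: [-0.002, 0.989, 0.151, 0.005]
contact_force: [2.6, 0.3, 0.6]
gripper_width: 0.653
grasp_force: 0.0
t 7.17 pos [538.3 255.3 179.4] yline -72.7 tilt [ 0.01   0.006 -1.   ] F [2.6 0.3 0.6] w 0.653 g 0.0
shift cm [-16.2   46.45  -2.35] spin 0.434
```

```bash
cat > chk.py <<'E'
from sf import *
import sys
c=cam('side'); S=sf(pts(c))
m=(S[...,0]>500)&(S[...,0]<650)&(abs(S[...,1])<50)
M=m&(S[...,2]>100)&(S[...,2]<116)
k,L,s,_=cv2.connectedComponentsWithStats(M.astype(np.uint8),connectivity=4)
for i in range(1,k):
    if s[i,4]>=8: q=S[L==i]; print(s[i,4],q.min(0).round(1),np.median(q,0).round(1),q.max(0).round(1))
if len(sys.argv)>1: cv2.imwrite(sys.argv[1],cv2.resize(c['pixels'][150:230,130:250,::-1],None,fx=6,fy=6,interpolation=2))
E
python3 chk.py pics/side2.png; python3 go.py 491.2 239.5 180 107.2
```

```text
76 [578.4 -17.8 100.4] [590.8  -5.7 104.7] [610.9  13.9 106.8]
55 [527.6 -14.4 100. ] [536.4  -5.9 107.4] [549.5   8.4 110.7]
t 7.22 pos [537.3 254.6 176.7] yline -72.7 tilt [ 0.007  0.004 -1.   ] F [-0.2  0.2 -0.9] w 0.648 g 0.0
shift cm [-4.85  0.06 -0.37] spin 0.002
```

View pics/side2.png

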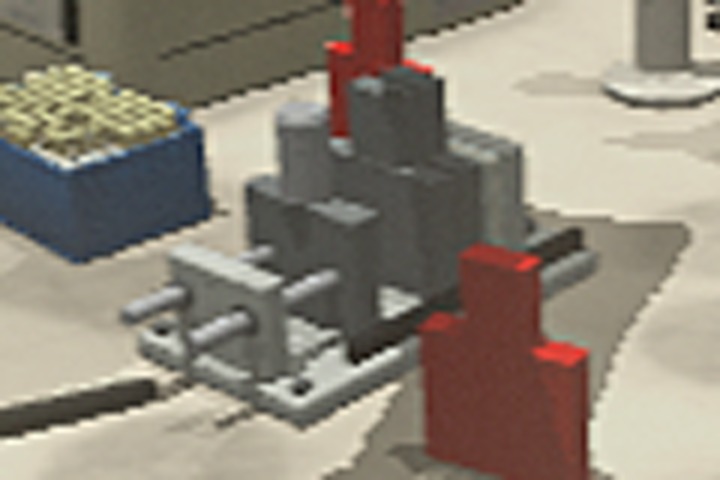

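The spacer stands upright right next to spacer4, at about (405,190) in the crop, and the post is at (300,150). Next I'll grip the post and try a push, to see whether two spacers are enough.

```bash
python3 -m jog '[[-4,0,0,0],[-4.8,0,0,0],[-4.8,0,0,0],[-4.8,0,2,0],[-4.8,0,5,0],[-4.8,0,8,0],[-4.8,0,8.2,0],[-4.8,0,8.2,0],[-4.8,0,8.2,0]]' && python3 go.py 491.2 239.5 95 107.2
```

```text
t: 7.97
eef_pos: [0.4894, 0.2389, 0.0907]
tool_rot: [0.0, 0.989, 0.151, -0.0]
contact_force: [-0.7, -0.4, 0.3]
gripper_width: 0.654
grasp_force: 0.0
t 7.97 pos [489.4 238.9  90.7] yline -72.7 tilt [-0. -0. -1.] F [-0.7 -0.4  0.3] w 0.654 g 0.0
shift cm [ 0.19 -0.01 -0.43] spin 0.003
```

```bash
python3 -m jog '[[0.15,0,-0.5,0],[0.15,0,-0.5,0],[0.15,0,-0.5,0]]' && python3 -m jog '[[0,0,0,0],[0,0,0,0],[0,0,0,0],[0,0,0,0],[0,0,0,0]]' 1 80 && python3 -m jog '[[0.8,0,0,0],[1.6,0,0,0],[2.2,0,0,0],[2.6,0,0,0],[2.6,0,0,0],[2.6,0,0,0]]'; python3 go.py
```

```text
t: 8.22
eef_pos: [0.4914, 0.2395, 0.0965]
tool_rot: [-0.0, 0.989, 0.151, 0.001]
contact_force: [0.2, 0.4, -0.2]
gripper_width: 0.65
grasp_force: 0.0
t: 8.63
eef_pos: [0.491, 0.238, 0.0957]
tool_rot: [0.001, 0.989, 0.15, 0.0]
contact_force: [-1.0, -3.2, 8.1]
gripper_width: 0.257
grasp_force: 78.4
t: 9.13
eef_pos: [0.5156, 0.2456, 0.0957]
tool_rot: [0.001, 0.989, 0.15, -0.0]
contact_force: [-2.6, -3.8, 10.0]
gripper_width: 0.255
grasp_force: 78.7
t 9.13 pos [515.6 245.6  95.7] yline -72.7 tilt [ 0.    -0.002 -1.   ] F [-2.6 -3.8 10. ] w 0.255 g 78.7
```

```bash
python3 -m jog '[[0.2,0,0,0],[0.4,0,0,0],[0.4,0,0,0],[0.4,0,0,0]]';python3 -m jog '[[0.1,0,0,0],[0.2,0,0,0],[0.2,0,0,0],[0.2,0,0,0]]'; python3 -m jog '[[0.1,0,0,0],[0.2,0,0,0],[0.2,0,0,0],[0.2,0,0,0]]'; python3 -c "
from sf import *
print(sf(bot.get_obs()['eef_pos']))"; python3 chk.py
```

```text
t: 9.47
eef_pos: [0.5191, 0.2466, 0.0957]
tool_rot: [0.001, 0.989, 0.15, -0.0]
contact_force: [-2.9, -4.0, 10.1]
gripper_width: 0.254
grasp_force: 78.7
t: 9.8
eef_pos: [0.5209, 0.2472, 0.0957]
tool_rot: [0.001, 0.989, 0.15, -0.0]
contact_force: [-2.8, -5.2, 9.7]
gripper_width: 0.256
grasp_force: 78.8
t: 10.13
eef_pos: [0.5226, 0.2477, 0.0957]
tool_rot: [0.001, 0.989, 0.15, -0.001]
contact_force: [-3.3, -4.4, 10.9]
gripper_width: 0.257
grasp_force: 78.8
[572.49205623  -1.43122697  95.69983491]
129 [558.3 -26.9 100.2] [565.9 -12.7 106.3] [614.4  23.2 115.7]
```

```bash
python3 -m jog '[[0.1,0,0,0],[0.1,0,0,0],[0.1,0,0,0]]';python3 -m jog '[[0.1,0,0,0],[0.1,0,0,0],[0.1,0,0,0]]'; python3 chk.py pics/side3.png; python3 -c "
from sf import *
print(sf(bot.get_obs()['eef_pos']))"
```

```text
t: 10.43
eef_pos: [0.5234, 0.2479, 0.0957]
tool_rot: [0.001, 0.989, 0.15, -0.001]
contact_force: [-4.5, -4.6, 11.3]
gripper_width: 0.257
grasp_force: 78.9
t: 10.68
eef_pos: [0.5234, 0.2479, 0.0957]
tool_rot: [0.002, 0.989, 0.15, -0.002]
contact_force: [-6.5, -6.0, 13.3]
gripper_width: 0.254
grasp_force: 79.3
131 [559.6 -26.4 100.2] [567.1 -12.2 106.6] [614.5  23.7 115.6]
[573.34456704  -1.36340027  95.67406251]
```

View pics/side3.png

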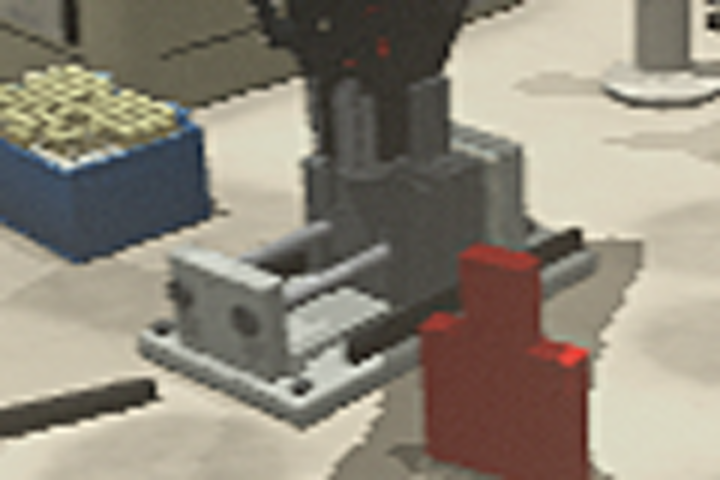

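The plate stopped at about 34 mm of travel, which is its own end stop, so another spacer is needed. I'll let the plate back gently, release it and fetch spacer2.

```bash
python3 -m jog '[[-0.8,0,0,0],[-1.8,0,0,0],[-2.8,0,0,0],[-3.5,0,0,0],[-3.6,0,0,0],[-3.6,0,0,0]]'; python3 -m jog '[[0,0,0,0],[0,0,0,0],[0,0,0,0],[0,0,0,0],[0,0,-2,0],[0,0,-6,0],[0,0,-8,0],[0,0,-8,0]]' -0.3; python3 chk.py; python3 go.py 521.9 -237 200 82.5
```

```text
t: 11.23
eef_pos: [0.4909, 0.238, 0.0957]
tool_rot: [0.001, 0.989, 0.15, 0.0]
contact_force: [-0.8, -6.3, 9.6]
gripper_width: 0.258
grasp_force: 79.4
t: 11.9
eef_pos: [0.4928, 0.2411, 0.1795]
tool_rot: [-0.002, 0.989, 0.151, 0.004]
contact_force: [0.6, -0.5, 1.3]
gripper_width: 0.65
grasp_force: 0.0
73 [580.4 -16.7 100.1] [591.9  -5.  104.9] [611.4  12.7 106.5]
53 [528.7 -13.4 100.4] [536.5  -5.8 106.9] [549.7  10.  110.7]
t 11.95 pos [491.8 240.3 177.3] yline -72.6 tilt [ 0.004  0.003 -1.   ] F [ 0.2 -0.1 -1. ] w 0.65 g 0.0
shift cm [-11.35  46.45  -2.38] spin 0.434
```

```bash
python3 -m jog '[[-11.4,46.5,0,0.43],[-11.4,46.5,0,0.43],[-11.4,46.5,0,0.43],[-11.4,46.5,0,0.43],[-11.4,46.5,0,0.43],[-11.4,46.5,0,0.43],[-11.4,46.5,0,0.43],[-11.4,46.5,0,0.43],[-11.4,46.5,0,0.43],[-11.4,46.5,0,0.43],[-11.4,46.5,0,0.43],[-11.4,46.5,0,0.43],[-11.4,46.5,0,0.43],[-11.4,46.5,0,0.43],[-11.4,46.5,0,0.43],[-11.4,46.5,0,0.43],[-11.4,46.5,0,0.43],[-11.4,46.5,0,0.43]]' -1; python3 - <<'E'
from meas import *
P=pts(cam('side'));m=(abs(P[...,0]-.52)<.06)&(abs(P[...,1]+.235)<.05)
[print(*t) for t in tops(P,m,.095,.106)]
E
python3 go.py 521.7 -236.6 89 82.5
```

```text
t: 13.45
eef_pos: [0.5205, -0.2374, 0.1749]
tool_rot: [-0.0, 0.998, -0.063, -0.0]
contact_force: [0.5, -0.5, 0.3]
gripper_width: 0.997
grasp_force: 0.0
128 [ 519.7 -240.5] [ 521.1 -239. ] [29.9 14.3] 79.6
138 [ 494.5 -235.6] [ 495.9 -234.5] [30.7 14.2] 81.9
t 13.5 pos [ 520.5 -237.7  175. ] yline -97.2 tilt [ 0.  0. -1.] F [ 0.7  0.2 -0.1] w 0.998 g 0.0
shift cm [ 0.11 -0.12  8.6 ] spin 0.005
```

Spacer2's tab is at about (521,-237) and hasn't moved. Descend.

```bash
python3 -m jog '[[0.1,-0.1,3,0],[0.1,-0.1,6,0],[0.1,-0.1,8,0],[0.1,-0.1,8.5,0],[0.1,-0.1,8.5,0],[0.1,-0.1,8.5,0],[0.1,-0.1,8.5,0],[0.1,-0.1,8.5,0]]'; python3 go.py 521.7 -236.6 89 82.5
```

```text
t: 14.17
eef_pos: [0.5224, -0.2382, 0.0916]
tool_rot: [0.0, 0.998, -0.064, 0.001]
contact_force: [0.3, 0.5, 0.9]
gripper_width: 0.999
grasp_force: 0.0
t 14.17 pos [ 522.4 -238.2   91.6] yline -97.3 tilt [ 0.003 -0.001 -1.   ] F [0.3 0.5 0.9] w 0.999 g 0.0
shift cm [-0.1  -0.15  0.26] spin 0.004
```

```bash
python3 -m jog '[[-0.1,-0.1,0.2,0],[-0.1,-0.1,0.2,0],[-0.1,-0.1,0.2,0]]' && python3 -m jog '[[0,0,0,0],[0,0,0,0],[0,0,0,0],[0,0,0,0],[0,0,0,0],[0,0,0,0],[0,0,0,0]]' 1 60; python3 go.py;  python3 -m jog '[[0,0,-2,0],[0,0,-5,0],[0,0,-8,0],[0,0,-12,0],[0,0,-14,0],[0,0,-14,0],[0,0,-14,0]]'; python3 go.py 517.7 247.7 225 107.2
```

```text
t: 14.42
eef_pos: [0.5206, -0.2367, 0.0884]
tool_rot: [0.0, 0.998, -0.064, 0.0]
contact_force: [-0.3, -0.5, 0.2]
gripper_width: 1.002
grasp_force: 0.0
t: 15.0
eef_pos: [0.5205, -0.2368, 0.0881]
tool_rot: [0.0, 0.998, -0.064, 0.0]
contact_force: [-0.2, 0.5, 0.7]
gripper_width: 0.332
grasp_force: 60.8
t 15.0 pos [ 520.5 -236.8   88.1] yline -97.3 tilt [ 0. -0. -1.] F [-0.2  0.5  0.7] w 0.332 g 60.8
t: 15.58
eef_pos: [0.521, -0.237, 0.2291]
tool_rot: [0.0, 0.998, -0.064, 0.001]
contact_force: [-0.1, -0.2, -1.2]
gripper_width: 0.339
grasp_force: 60.7
t 15.58 pos [ 521.  -237.   229.1] yline -97.3 tilt [ 0.002 -0.001 -1.   ] F [-0.1 -0.2 -1.2] w 0.339 g 60.7
shift cm [ -6.48 -48.03   0.37] spin -0.427
```

```bash
python3 -m jog '[[-6.3,-48.0,0.4,-0.43],[-6.3,-48.0,0.4,-0.43],[-6.3,-48.0,0.4,-0.43],[-6.3,-48.0,0.4,-0.43],[-6.3,-48.0,0.4,-0.43],[-6.3,-48.0,0.4,-0.43],[-6.3,-48.0,0.4,-0.43],[-6.3,-48.0,0.4,-0.43],[-6.3,-48.0,0.4,-0.43],[-6.3,-48.0,0.4,-0.43],[-6.3,-48.0,0.4,-0.43],[-6.3,-48.0,0.4,-0.43],[-6.3,-48.0,0.4,-0.43],[-6.3,-48.0,0.4,-0.43],[-6.3,-48.0,0.4,-0.43],[-6.3,-48.0,0.4,-0.43],[-6.3,-48.0,0.4,-0.43],[-6.3,-48.0,0.4,-0.43]]'; python3 go.py 519.8 248.3 100 107.2
python3 - <<'E'
from sf import *
S=sf(pts(cam('side'))); m=(abs(S[...,0]-570)<25)&(abs(S[...,1])<45)&(S[...,2]>135)&(S[...,2]<195)
print(np.percentile(S[m],[1,5,25,50,75,95,99],axis=0).round(1).tolist(), sf(bot.get_obs()['eef_pos']).round(1))
E
python3 chk.py
```

```text
t: 17.08
eef_pos: [0.5192, 0.2459, 0.2239]
tool_rot: [0.0, 0.989, 0.15, -0.0]
contact_force: [0.6, 0.5, -1.1]
gripper_width: 0.339
grasp_force: 60.7
t 17.08 pos [519.2 245.9 223.9] yline -72.8 tilt [-0.    -0.001 -1.   ] F [ 0.6  0.5 -1.1] w 0.339 g 60.7
shift cm [ 0.13 -0.22 12.39] spin 0.0
[[560.7, -38.2, 142.0], [561.6, -37.2, 144.3], [562.8, -30.4, 155.2], [563.7, -10.6, 168.9], [564.7, 11.1, 181.6], [572.6, 28.2, 192.6], [575.4, 32.6, 194.5]] [568.7  -1.8 224. ]
72 [581.  -17.8 100. ] [594.4  -4.9 104.6] [612.3  13.3 107.1]
56 [528.8 -14.  100.1] [536.7  -6.5 106.4] [550.5   9.3 111. ]
```

```bash
python3 -m jog '[[0,-0.1,2,0],[0,-0.1,5,0],[0,-0.1,8,0],[0,-0.1,11,0],[0,-0.1,12,0],[0,-0.1,12.3,0],[0,-0.1,12.3,0],[0,-0.1,12.3,0],[0,-0.1,12.3,0]]'; python3 go.py 519.3 248.2 94.5 107.2
```

```text
t: 17.93
eef_pos: [0.5198, 0.249, 0.1029]
tool_rot: [-0.001, 0.989, 0.151, 0.002]
contact_force: [0.8, -0.2, -0.3]
gripper_width: 0.342
grasp_force: 60.7
t 17.93 pos [519.8 249.  102.9] yline -72.7 tilt [ 0.003  0.002 -1.   ] F [ 0.8 -0.2 -0.3] w 0.342 g 60.7
shift cm [-0.08  0.06  0.84] spin 0.002
```

```bash
python3 -m jog '[[-0.05,0,0.3,0],[-0.05,0,0.6,0],[-0.05,0,0.7,0],[-0.05,0,0.8,0],[-0.05,0,0.8,0],[-0.05,0,0.8,0]]'; python3 -m jog '[[0,0,0.1,0],[0,0,0.1,0],[0,0,0.1,0]]'; python3 go.py 519.3 248.2 94.5 107.2
```

```text
t: 18.43
eef_pos: [0.5185, 0.2481, 0.094]
tool_rot: [0.0, 0.989, 0.151, 0.0]
contact_force: [-2.2, -1.6, 7.7]
gripper_width: 0.336
grasp_force: 61.7
t: 18.68
eef_pos: [0.5187, 0.2482, 0.0939]
tool_rot: [0.0, 0.989, 0.151, 0.001]
contact_force: [-4.4, -4.3, 15.4]
gripper_width: 0.342
grasp_force: 62.7
t 18.68 pos [518.7 248.2  93.9] yline -72.7 tilt [ 0.001 -0.    -1.   ] F [-4.4 -4.3 15.4] w 0.342 g 62.7
shift cm [ 0.05  0.01 -0.06] spin 0.002
```

```bash
python3 -m jog '[[0,0,-0.1,0],[0,0,-0.1,0],[0,0,-0.1,0],[0,0,-0.1,0],[0,0,-1,0],[0,0,-4,0],[0,0,-8,0],[0,0,-8,0],[0,0,-8,0]]' -0.3; python3 chk.py pics/side4.png; python3 go.py 491.2 239.5 180 107.2
```

```text
t: 19.43
eef_pos: [0.5198, 0.2491, 0.175]
tool_rot: [-0.001, 0.989, 0.151, 0.003]
contact_force: [-0.6, -0.1, -0.7]
gripper_width: 0.648
grasp_force: 0.0
162 [528.2 -18.4 100.1] [570.4  -4.9 105.3] [611.2  13.7 110.9]
t 19.48 pos [518.6 248.4 173.2] yline -72.7 tilt [ 0.002  0.001 -1.   ] F [-0.2  0.  -0.1] w 0.645 g 0.0
shift cm [-2.88  0.03 -0.69] spin 0.002
```

View pics/side4.png

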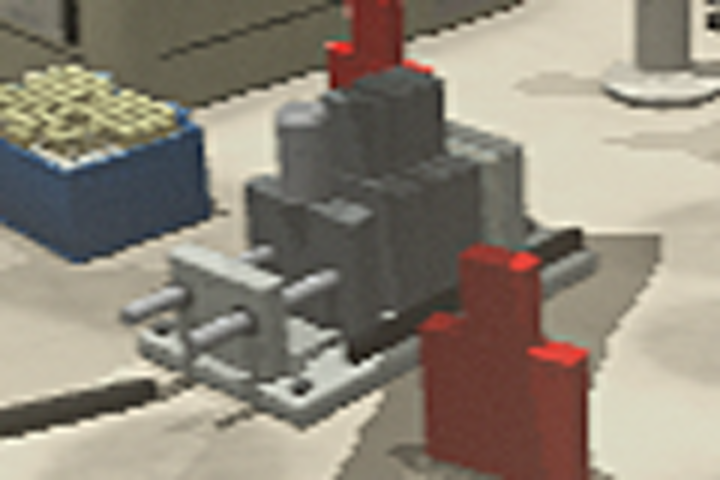

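All three spacers stand upright in the gap, with their tabs in a row at about (330–440,100). Now I'll grip the post, slightly behind its middle so the fingers clear the tabs.

```bash
python3 -m jog '[[-3.2,0,0,0],[-3.2,0,0,0],[-3.2,0,2,0],[-3.2,0,5,0],[-3.2,0,7.3,0],[-3.2,0,7.3,0],[-3.2,0,7.3,0],[-3.2,0,7.3,0]]' && python3 go.py 488.3 238.6 95.5 107.2
```

```text
t: 20.15
eef_pos: [0.4877, 0.2388, 0.0995]
tool_rot: [-0.0, 0.989, 0.151, -0.0]
contact_force: [0.2, -0.2, 0.1]
gripper_width: 0.654
grasp_force: 0.0
t 20.15 pos [487.7 238.8  99.5] yline -72.6 tilt [-0.  0. -1.] F [ 0.2 -0.2  0.1] w 0.654 g 0.0
shift cm [0.05 0.04 0.4 ] spin 0.003
```

```bash
python3 -m jog '[[0.05,0,0.3,0],[0.05,0,0.3,0]]' && python3 -m jog '[[0,0,0,0],[0,0,0,0],[0,0,0,0],[0,0,0,0],[0,0,0,0]]' 1 80 && python3 go.py && python3 -m jog '[[0.6,0,0,0],[1.2,0,0,0],[1.5,0,0,0],[1.5,0,0,0],[1.5,0,0,0]]' && python3 -m jog '[[0.1,0,0,0],[0.2,0,0,0],[0.2,0,0,0],[0.2,0,0,0]]'; python3 go.py; python3 chk.py
```

```text
t: 20.32
eef_pos: [0.4887, 0.2391, 0.0969]
tool_rot: [-0.0, 0.989, 0.151, 0.001]
contact_force: [-1.0, -1.2, -0.6]
gripper_width: 0.648
grasp_force: 0.0
t: 20.73
eef_pos: [0.489, 0.2375, 0.097]
tool_rot: [0.001, 0.989, 0.15, 0.001]
contact_force: [-1.7, -5.2, 6.8]
gripper_width: 0.256
grasp_force: 78.4
t 20.73 pos [489.  237.5  97. ] yline -72.7 tilt [ 0.001 -0.002 -1.   ] F [-1.7 -5.2  6.8] w 0.256 g 78.4
t: 21.15
eef_pos: [0.5032, 0.2418, 0.097]
tool_rot: [0.001, 0.989, 0.15, 0.0]
contact_force: [-1.2, -4.9, 7.7]
gripper_width: 0.252
grasp_force: 78.6
t: 21.48
eef_pos: [0.5048, 0.2423, 0.097]
tool_rot: [0.001, 0.989, 0.15, 0.0]
contact_force: [-2.4, -5.1, 8.4]
gripper_width: 0.254
grasp_force: 78.6
t 21.48 pos [504.8 242.3  97. ] yline -72.7 tilt [ 0.001 -0.002 -1.   ] F [-2.4 -5.1  8.4] w 0.254 g 78.6
148 [539.8 -27.  100.1] [549.9 -11.5 106.3] [610.   17.6 115.9]
```

```bash
for i in 1 2; do python3 -m jog '[[0.1,0,0,0],[0.2,0,0,0],[0.2,0,0,0],[0.2,0,0,0]]' | grep -E 'eef|contact'; done; python3 -m jog '[[0.1,0,0,0],[0.1,0,0,0],[0.1,0,0,0]]'| grep -E 'eef|contact'; python3 -m jog '[[0.1,0,0,0],[0.1,0,0,0],[0.1,0,0,0]]'| grep -E 'eef|contact'
```

```text
eef_pos: [0.5067, 0.2428, 0.097]
contact_force: [-1.5, -5.3, 8.9]
eef_pos: [0.5084, 0.2434, 0.097]
contact_force: [-2.9, -4.7, 9.7]
eef_pos: [0.5088, 0.2435, 0.097]
contact_force: [-4.3, -5.7, 11.5]
eef_pos: [0.5089, 0.2435, 0.097]
contact_force: [-7.0, -7.4, 14.2]
```

Firm resistance at about 21 mm of travel, well before 34 mm: the stack is closing. Now I'll build up the force.

```bash
for i in 1 2; do python3 -m jog '[[0.1,0,0,0],[0.1,0,0,0],[0.1,0,0,0],[0.1,0,0,0]]' | grep -E 'eef|contact|grasp'; done; python3 -c "
from sf import *
o=bot.get_obs();print(sf(o['contact_force']/1000).round(1)+[0,83.5,0],o['t'])"; python3 chk.py
```

```text
eef_pos: [0.5091, 0.2436, 0.097]
contact_force: [-10.2, -8.5, 18.0]
grasp_force: 79.7
eef_pos: [0.5092, 0.2436, 0.097]
contact_force: [-12.7, -8.7, 21.3]
grasp_force: 80.0
[-14.7  -4.6  21.3] 23.3667
147 [545.3 -26.7 100.1] [553.8 -12.6 106.2] [615.6  23.  115.8]
```

```bash
python3 -m jog '[[0,0,-0.1,0],[0,0,-0.1,0],[0,0,-0.1,0],[0,0,-0.1,0]]' | grep -E 'eef|contact|grasp';  python3 -c "
from sf import *
o=bot.get_obs();print(sf(o['contact_force']/1000).round(1)+[0,83.5,0],o['t'])"; python3 chk.py pics/side5.png
```

```text
eef_pos: [0.5091, 0.2435, 0.097]
contact_force: [-9.6, -7.2, 12.0]
grasp_force: 79.2
[-11.3  -4.1  12. ] 23.75
150 [544.4 -27.3 100.1] [553.6 -12.9 106.2] [614.   23.7 115.3]
```

View pics/side5.png

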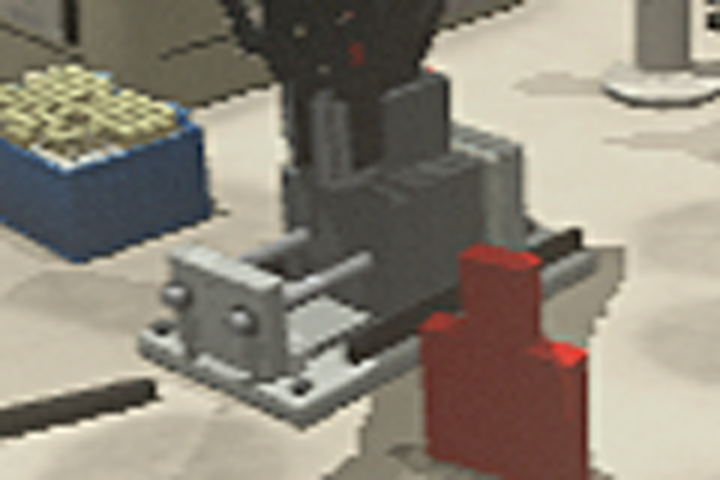

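The stack is closed and upright against the cassette, with the plate at about 21 mm. I'll bring the push up to the middle of the range and check that it holds.

```bash
python3 -m jog '[[0.1,0,-0.05,0],[0.2,0,-0.05,0],[0.2,0,-0.05,0],[0.2,0,-0.05,0]]' | grep -E 'eef|contact|grasp'; python3 -m jog '[[0,0,0,0],[0,0,0,0],[0,0,0,0],[0,0,0,0],[0,0,0,0],[0,0,0,0],[0,0,0,0],[0,0,0,0],[0,0,0,0],[0,0,0,0],[0,0,0,0],[0,0,0,0]]' | grep -E 'eef|contact|grasp';  python3 -c "
from sf import *
o=bot.get_obs();print(sf(o['contact_force']/1000).round(1)+[0,83.5,0],o['t'])"
```

```text
eef_pos: [0.5092, 0.2436, 0.097]
contact_force: [-15.2, -8.7, 13.8]
grasp_force: 79.5
eef_pos: [0.5092, 0.2436, 0.097]
contact_force: [-14.5, -7.5, 13.6]
grasp_force: 79.4
[-16.1  -2.9  13.6] 25.1333
```

```bash
python3 -c "
from station import bot
print(bot.hand_in())"
```

```text
the job is handed in; nothing more can be done
None
```

I added two spacers to the gap, making three with the one already there, and handed the job in at about 25 s with the plate held against the stack at about 16 N and 21 mm of travel, short of its 34 mm end stop; the fourth spacer is still in the rack.

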